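# Set the lid safety switch of an ice crusher

## Task

The lid safety switch of the ice crusher on the worktop has to be set. Press the lid down until it is fully home, then slide the switch's mount towards the lid's striker until the roller lever just clicks, without overtravelling it, and swing the clamp lever round to its stop so that the mount is locked there. Leave the loose cover, the tumbler and the jigger where they are.

Things in the scene. Friction and masses are not known exactly. Their poses are not given: they have to be found in the camera images.
- crusher: Countertop ice crusher, fixed, 275 x 200 mm, 162 mm high with lid shut. Origin: on the worktop, midway between its sides, under the shut lid's front edge. Its x points from front (drawer) to back, y to its left. Behind (x 10 to 140 mm) the steel hopper housing, 150 mm high; in front (x -135 to 10 mm) a flat deck 55 mm above the worktop, carrying the sliding switch mount and, right of it, the clamp lever.
- lid (a joint): Steel hopper lid, hinged along the back of the housing (hinge line at crusher x 125 mm, z 150 mm). 0 = fully home on its stop, larger = open (rad), at the start 0.35 to 0.65. The hinge is stiff: the lid stays where it is left; about 2 to 5 N down on its front lip closes it. The lid hits a hard stop at 0.
- lid_press (a point): Point in the middle of the top of the lid's black front lip, the place to press it (lip 85 mm wide, 24 mm deep; 136 mm from the hinge line, 10 mm above it; at crusher x -11 mm, y 0, z 160 mm when the lid is home).
- striker_face (a point): Centre of the contact part of the lid's striker, a steel plate 26 mm wide that hangs down 42 mm under the lid's lip; the point lies on its front face, which the roller meets when the lid is home. It is adjusted differently on each machine, by up to 4 mm forward or back.
- switch_mount (a joint): Travel (m) of the sliding mount that carries the microswitch, along the crusher's x, 0 at the front end, growing towards the striker, at most 0.060; 0.004 to 0.018 at the start. Drag of about 7 N keeps it where it is left; the pressed lever adds 1 to 6 N. With the lid home the roller meets the striker at about 0.032 (0.028 to 0.036).
- mount_tab (a point): Middle of the upper edge of the mount's black upright thumb tab, by which the mount is pushed on its front face towards the crusher's +x; at crusher x -104 mm plus the mount's travel, y 12 mm. Tab 10 mm thick (x), 38 mm wide (y), from 59 to 93 mm above the worktop; free deck (55 mm) in front of it, behind it a 27 mm gap to the black switch case (28 x 22 mm, top at 99 mm).
- switch_lever (a joint): Angle (rad) of the microswitch's roller lever (45 mm steel arm, white 18 mm roller on top). 0 = free; grows as the striker presses the roller, about 1 rad per 45 mm of mount travel. The force on it rises to 5 or 6 N at 0.1, then gives way, to 1 or 2 N at 0.22; it clicks at 0.16 (7 mm after the roller met the striker), is overtravelled from 0.28 (12.5 mm); stop at 0.36. Sprung.
- clamp (a joint): Angle (rad) of the black clamp lever on an upright stud (crusher x -78, y -45 mm). 0 = open, pointing to the crusher's right (-y); grows as it swings clockwise seen from above until it points to the front (-x); stop at 1.45, locked from 1.2 on. 0 to 0.25 at the start. Stays where it is left; 2 to 4 N at its end turns it. Locked, it grips the mount's slotted plate.
- clamp_tip (a point): Centre of the 17 mm ball at the end of the clamp lever, 62 mm from the stud's axis and 95 mm above the worktop; the lever is a 10 mm bar that rises from 80 mm above the worktop near the stud to the ball.
- deck_cover: Loose cover of the service deck, an open aluminium tray 135 x 120 x 38 mm, lying left of the crusher; origin: centre of its underside. Leave it.
- tumbler: Green glass tumbler, 84 mm wide, 106 mm high, right of the crusher; origin: centre of its underside. Leave it.
- jigger: Steel double jigger, 44 mm wide, 88 mm high, right of the crusher; origin: centre of its underside. Leave it.

How it is judged:
By the outcome, as a careful person would: the job done as asked, in the order asked, and still so for the second after the job is handed in, with the robot touching nothing.
It also fails if it takes over 54 s, if anything falls off the work surface, if the arm or the gripper's body presses on something with over 40 N, if the wrist force passes 120 N, or if a joint passes its speed limit or range.

## Robot

A 6-joint arm with a two-finger parallel gripper is mounted at the origin on a cart in front of the work surface, level with it; the furniture and walls round the work are solid. World frame = base frame: x ahead of the robot, y to its left, z up, the work surface at z = 0. Lengths are in mm, angles in rad, forces in N, time in s.
With the tool pointing down it reaches from about 350 to 875 mm from the base axis. Payload 4.2 kg.
Tool frame: the origin (TCP) lies at the very end of the fingers, on their centre line; the grasp point (between the pads) lies 19 mm behind it; z points along the fingers, y is the line along which they close (so a half turn about z gives the same grasp; the last joint's range is limited). The gripper opens to 85 mm and grips with 20 to 120 N. Pads are 22 mm wide; open, the fingers measure 114 mm over their backs; the gripper's body (76 mm by 85 mm) begins 54 mm behind the grasp point. The pads swing forward as they close: fully open they stand 13 mm farther back than shut.
Start: joints at [-0.85, 0.385, 0.008, 0, -1.194, -0.259], TCP at [278.486, -559.504, 231.312] pointing down, gripper open.
Joint ranges: [-3.14, 3.14], [-1.21, 2.06], [-1.07, 1.41], [-3.16, 2.05], [-2.99, -0.16], [-3.1, 3.1]. Speed limits (rad/s): [2.79, 2.79, 3.14, 3.14, 3.14, 3.14].

## Interface

Orientations are given as a unit quaternion [x, y, z, w].
In Python, from bench import read_state, get_image, camera_model, job_done gives the robot as it stands.
- The arm moves only by the shell command python3 -m handwheel 'ROWS'. ROWS is JSON, a list of rows, each a list of 7 numbers: the shift along the tool's x, y, z in m, then the turn, a rotation vector about the tool's x, y, z in rad, then the gripper's target within -1 to 1 (fully open at 1, half-way at 0, shut at -1). In form: [[dx, dy, dz, wx, wy, wz, jaw], ...]. A call has 1 to 10 rows; each row is the pose to reach, as a shift and turn from the pose commanded when the call began, along the tool's axes at that moment; what a row does not reach only later rows make up. A row lasts 1/8 s, in which the tool goes at most 62.5 mm and 10.7 degrees, less where a joint would pass 70% of its speed; a pose out of reach is approached as far as the arm can. A call with a gripper value outside its range is refused whole. The fingers move at their own pace and stop on an object; the grip force is fixed at half the most. Time passes only in rows, so rows that repeat a pose let the fingers close. It gives the time, the measured TCP pose, the force, the opening and the grip force at its end, in the units of the state.
- read_state(): the state, without advancing time (a new reading comes with each control period).
- get_image(name): name is "scene" or "top" or "wrist"; returns (picture, depth): 480x640x3 uint8, blue, green, red; 480x640 float32, mm along the optical axis (not along the pixel's ray), 0 where there is no reading.
- camera_model(name): a dict with "K" (3x3 intrinsics, pixels), "rvec" (rotation vector, rad) and "tvec" (3), from world to camera coordinates, as OpenCV has them; the wrist camera has in their place "hand_eye" (4x4, takes a point from camera to tool coordinates, whose origin is the TCP and whose axes are the flange's). Camera axes: x right, y down, z forward; pixel columns grow to the right and rows downward; lengths in mm; the calibration is good to about 2 mm. The wrist camera is an equidistant fisheye: a pixel r from the principal point sees the ray r / f radians off the axis. A picture is of the moment at which its call begins: read the wrist's pose just before it. camera_model takes no time and is no camera call.
- job_done(): hands the job in; it is judged then, once.
The state is a dict: "clock": time; "joints": joint angles; "joint_vel": joint speeds; "joint_efforts": joint torques, N m; "position": TCP position; "ee_rot": TCP orientation; "contact_force": force on the tool from outside, world axes, zero at the start; "wrist_torque": the same for the moment, N m; "gripper_width": finger opening in mm; "grasp_force": force on a finger pad.
Only numpy, scipy, OpenCV 4.12 (cv2) and the standard library are available. Lean on these libraries where they do the work, as an engineer would, in place of code of your own. Each camera call takes 0.05 s, during which the arm holds its last target. There are 200 camera calls.

## Working session

There is one attempt and no reset: what is moved stays moved. The work goes in short steps, Python scripts to look and compute and a shell command to move; the robot and the scene stay as the last step left them, time stands still between calls to the robot, and variables do not carry over. Pictures are saved under pics/ and viewed, at most 10 in all, crops included, and the job is handed in when it is done.

```bash
mkdir -p pics; ls
python3 - <<'E'
from bench import *
import cv2,numpy as np
for n in("scene","top"):
    p,d=get_image(n); cv2.imwrite(f"pics/{n}0.png",p); np.save(f"pics/{n}0.npy",d)
    m=camera_model(n); print(n,m)
print(read_state()); print(camera_model("wrist"))
E
```

```text
pics
scene {'K': array([[579.19099416,   0.        , 325.45026229],
       [  0.        , 579.19099416, 235.69555544],
       [  0.        ,   0.        ,   1.        ]]), 'rvec': array([ 1.27622405, -2.31616529,  0.92361653]), 'tvec': array([352.95494154, 420.94348991, 968.27890576])}
top {'K': array([[469.23314223,   0.        , 314.87515015],
       [  0.        , 469.23314223, 241.81558137],
       [  0.        ,   0.        ,   1.        ]]), 'rvec': array([ 2.12890621, -2.16277599,  0.2011418 ]), 'tvec': array([ 43.53173089, 577.76061279, 875.01165099])}
{'clock': 0.1, 'joints': array([-8.50388611e-01,  3.85508872e-01,  6.76474303e-03, -4.78931366e-04,
       -1.19399925e+00, -2.58595622e-01]), 'joint_vel': array([-0.00087423, -0.00285037,  0.00379577,  0.00171359, -0.00022116,
       -0.0011661 ]), 'joint_efforts': array([-5.81674994e-04, -3.93320560e+01,  1.88929403e+01,  4.19795573e+00,
       -2.56148713e-03, -1.78632948e-06]), 'position': array([ 278.27197198, -559.04804222,  230.30770009]), 'ee_rot': array([-2.28773519e-01,  9.73479162e-01,  9.63855783e-04, -2.61295490e-04]), 'contact_force': array([-0.23671727,  0.33646724, -0.03207514]), 'wrist_torque': array([-0.00577608, -0.0065406 ,  0.06440525]), 'grasp_force': 0.0, 'gripper_width': 85.45450838621652}
{'K': array([[371.64829954,   0.        , 313.57212121],
       [  0.        , 371.64829954, 242.22954714],
       [  0.        ,   0.        ,   1.        ]]), 'hand_eye': array([[ 8.72905704e-05, -9.50007317e-01, -3.12227626e-01,
         8.07191396e+01],
       [ 9.99999801e-01,  2.77872838e-04, -5.65903403e-04,
         7.42693997e-01],
       [ 6.24371949e-04, -3.12227514e-01,  9.50007152e-01,
        -1.42500157e+02],
       [ 0.00000000e+00,  0.00000000e+00,  0.00000000e+00,
         1.00000000e+00]])}
```

View pics/scene0.png

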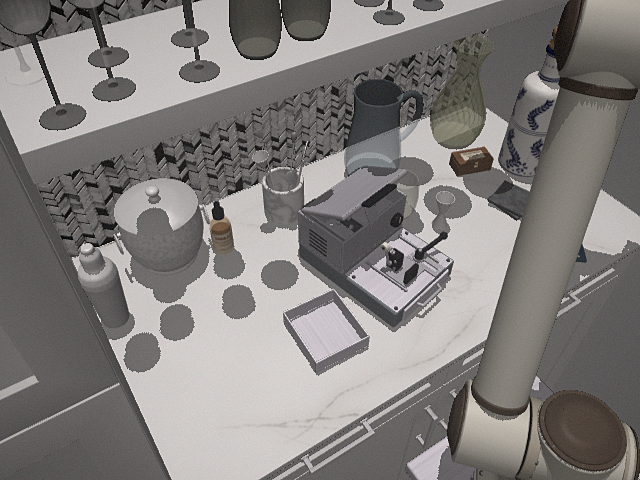

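View pics/top0.png

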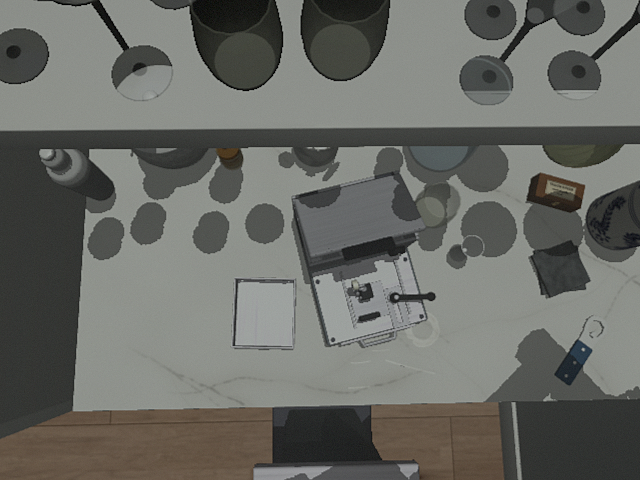

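Scene: the crusher is at about (375,245), cover to its left at (326,330), jigger at (444,210). Top: deck around (370,300), tab at (369,317), clamp lever from (396,297) to ball (432,296), lid lip at (370,248), shelf front edge near row 145.

```bash
cat > h.py <<'E'
from bench import *
import cv2,numpy as np
from scipy.spatial.transform import Rotation as R
def pt(n,u,v,z=None,d=None):
    "pixel -> world, on the plane z or at the depth d"
    m=camera_model(n); Rm=cv2.Rodrigues(m["rvec"])[0]
    r=np.linalg.inv(m["K"])@[u,v,1]
    if d is None:
        c=-Rm.T@m["tvec"]; w=Rm.T@r; return c+w*(z-c[2])/w[2]
    return Rm.T@(r*d-m["tvec"])
def cloud(n,d):
    m=camera_model(n); Rm=cv2.Rodrigues(m["rvec"])[0]
    v,u=np.mgrid[:480,:640]; r=np.stack([u,v,np.ones_like(u)],-1)@np.linalg.inv(m["K"]).T
    return (r*d[...,None]-m["tvec"])@Rm
E
python3 - <<'E'
from h import *
a=cv2.imread("pics/top0.png")[165:355,280:450]; b=cv2.imread("pics/scene0.png")[160:330,290:460]
cv2.imwrite("pics/c0.png",np.hstack([cv2.resize(a,(400,447),interpolation=cv2.INTER_CUBIC),cv2.resize(b,(400,447))]))
d=np.load("pics/top0.npy"); c=cloud("top",d)
for u,v in[(369,317),(432,296),(396,297),(370,248),(345,254),(395,243),(300,200),(392,176),(330,130),(330,320),(400,265),(260,310),(434,205),(474,245)]: print(u,v,c[v,u].round(),pt("top",u,v,55).round())
E
```

```text
369 317 [431. -61.  92.] [431. -66.  55.]
432 296 [ 466. -177.   99.] [ 468. -189.   55.]
396 297 [ 466. -113.   86.] [ 468. -119.   55.]
370 248 [539. -49. 220.] [563. -73.  55.]
345 254 [530.  -9. 219.] [552. -24.  55.]
395 243 [ 557. -103.  151.] [ 573. -122.   55.]
300 200 [633.  62. 163.] [661.  63.  55.]
392 176 [ 675. -101.  163.] [ 708. -122.   55.]
330 130 [624.  27. 490.] [807.  -0.  55.]
330 320 [426.   8.  51.] [426.   9.  55.]
400 265 [ 530. -130.   52.] [ 529. -130.   55.]
260 310 [449. 146.   1.] [447. 141.  55.]
434 205 [ 660. -218.    5.] [ 648. -203.   55.]
474 245 [ 565. -274.   64.] [ 566. -277.   55.]
```

View pics/c0.png

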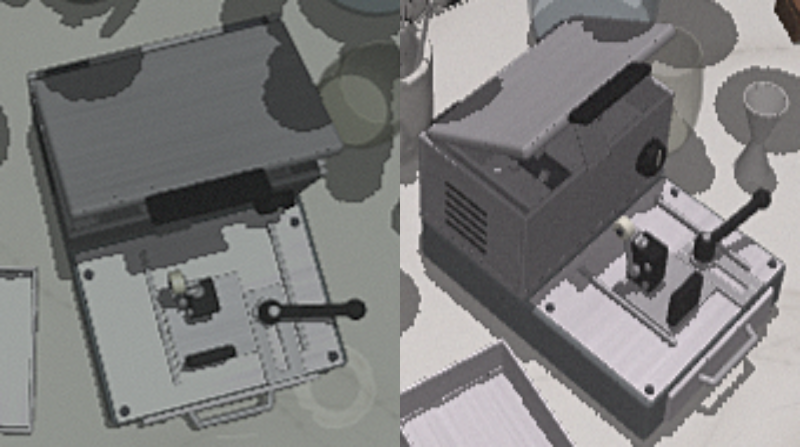

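Crop: the deck screws are at top px (333,340), (421,316), (317,281), (405,259); stud (394,297), ball (432,296), tab top (370,317), roller (355,285), lip centre (370,249), lid open.

Run:
```python
from h import *
d=np.load("pics/top0.npy"); c=cloud("top",d); img=cv2.imread("pics/top0.png")
S=[pt("top",u,v,56)[:2] for u,v in[(332.7,339.7),(421.5,316.3),(317.4,281.4),(405,259.3)]]
fl,fr,bl,br=S
print(np.round(S,1), [np.linalg.norm(x).round(1) for x in(fl-fr,bl-br,bl-fl,br-fr)])
yaw=[np.arctan2(*(x)[::-1]) for x in(bl-fl,br-fr)]+[np.arctan2(*(x)[::-1])-np.pi/2 for x in(fl-fr,bl-br)]
print("yaw",np.round(yaw,3)); y=np.mean(yaw); ex=np.array([np.cos(y),np.sin(y)]); ey=np.array([-ex[1],ex[0]])
# black things on the deck by cloud
g=img.max(2); k=(g<60)
for nm,lo,hi,box in[("tab",80,97,(305,325,350,390)),("case",85,105,(275,305,350,385)),("lever",75,110,(285,305,386,440)),("lip",180,240,(235,262,335,400))]:
    r0,r1,c0,c1=box; P=c[r0:r1,c0:c1][k[r0:r1,c0:c1]]; P=P[(P[:,2]>lo)&(P[:,2]<hi)]
    q=np.c_[P[:,:2]@ex,P[:,:2]@ey,P[:,2]]
    print(nm,len(P),"mean",P.mean(0).round(1),"crusher-axes min/max",np.percentile(q,3,0).round(1),np.percentile(q,97,0).round(1))
m=(fl+fr+bl+br)/4; print("screw centre in axes",m@ex,m@ey)
P=c[290:302,388:440].reshape(-1,3);P=P[(P[:,2]>72)&(P[:,2]<112)]
q=np.c_[P[:,:2]@ex,P[:,:2]@ey,P[:,2]]; print("lever",np.percentile(q,3,0).round(1),np.percentile(q,97,0).round(1))
P=c[175:258,285:420].reshape(-1,3)
q=np.c_[P[:,:2]@ex,P[:,:2]@ey,P[:,2]]; q=q[(q[:,2]>140)]
for z0 in range(140,260,10):
    s=q[(q[:,2]>=z0)&(q[:,2]<z0+10)]; 
    if len(s)>5: print(z0,len(s),np.percentile(s,[3,97],0)[:,:2].round(0).tolist())
# shelf
P=c[100:160].reshape(-1,3);P=P[P[:,2]>350]; print("shelf",P.min(0),np.percentile(P,2,0),np.percentile(P,98,0))
```

```text
[[ 389.7    4.3]
 [ 430.2 -166. ]
 [ 499.8   31.1]
 [ 540.  -139.8]] [np.float64(175.1), np.float64(175.6), np.float64(113.4), np.float64(112.9)]
yaw [0.239 0.234 0.234 0.231]
tab 104 mean [432.1 -61.3  91. ] crusher-axes min/max [ 401.8 -177.6   87.5] [ 410.2 -142.7   94.6]
case 130 mean [475.4 -56.4  97.5] crusher-axes min/max [ 439.  -174.8   91.5] [ 463.3 -153.4  100.4]
lever 233 mean [ 466.2 -143.9   88.7] crusher-axes min/max [ 408.3 -281.7   77.8] [ 433.9 -211.3  101.4]
lip 681 mean [538.1 -45.4 219. ] crusher-axes min/max [ 503.6 -209.5  212.8] [ 523.  -130.2  224.3]
screw centre in axes 436.535392122817 -173.7231877504909
lever [ 408.6 -281.5   77.3] [ 434.5 -210.9  101.1]
140 408 [[516.0, -269.0], [646.0, -74.0]]
150 245 [[518.0, -257.0], [644.0, -75.0]]
160 968 [[616.0, -263.0], [635.0, -81.0]]
170 1131 [[597.0, -264.0], [618.0, -80.0]]
180 1157 [[577.0, -264.0], [598.0, -81.0]]
190 1217 [[558.0, -265.0], [578.0, -81.0]]
200 1329 [[535.0, -262.0], [559.0, -81.0]]
210 1366 [[515.0, -255.0], [539.0, -83.0]]
220 354 [[504.0, -209.0], [516.0, -132.0]]
shelf [ 427.6353061  -335.97242226  439.56280768] [ 623.42283996 -292.70017259  445.38008756] [654.35520388 359.68026236 497.7642627 ]
```

```bash
cat >> h.py <<'E'
YAW=0.235; O=np.array([531.8,-50.1,0]); C=R.from_euler("z",YAW)
T0=R.from_matrix(np.c_[[-1,0,0],[0,1,0],[0,0,-1]])   # tool axes in the crusher frame
def cr(p): return C.inv().apply(np.asarray(p)-O)
def wd(p): return C.apply(p)+O
def go(p,T=T0):
    "print shift (m) and turn from the present pose to the TCP at crusher point p (mm)"
    s=read_state(); q=R.from_quat(s["ee_rot"])
    print("TCP crusher",cr(s["position"]).round(1),"row",(q.inv().apply(wd(p)-s["position"])/1000).round(4),(q.inv()*(C*T)).as_rotvec().round(4))
E
python3 -c "
from h import *
go([7,0,275])"
```

```text
TCP crusher [-365.1 -435.9  230.3] row [-0.4605  0.3413 -0.044 ] [ 0.002  -0.0003  0.2266]
```

```bash
python3 -m handwheel '[[-0.05,0.04,-0.044,0,0,0,-1],[-0.46,0.341,-0.044,0.002,0,0.2266,-1],[-0.46,0.341,-0.044,0.002,0,0.2266,-1],[-0.46,0.341,-0.044,0.002,0,0.2266,-1],[-0.46,0.341,-0.044,0.002,0,0.2266,-1],[-0.46,0.341,-0.044,0.002,0,0.2266,-1],[-0.46,0.341,-0.044,0.002,0,0.2266,-1],[-0.46,0.341,-0.044,0.002,0,0.2266,-1],[-0.46,0.341,-0.044,0.002,0,0.2266,-1],[-0.46,0.341,-0.044,0.002,0,0.2266,-1]]'
python3 - <<'E'
from h import *
s=read_state(); print(s["clock"]); go([7,0,275])
p,d=get_image("wrist"); cv2.imwrite("pics/w1.png",p); np.save("pics/w1.npy",d)
E
```

```text
clock: 1.35
position: [539.2, -46.3, 274.7]
ee_rot: [-0.119, 0.993, -0.001, -0.0]
contact_force: [-0.7, -1.1, 0.1]
gripper_width: -0.3
grasp_force: 0.0
1.35
TCP crusher [  8.1   1.9 274.7] row [ 0.0011 -0.0019 -0.0003] [-0.0016 -0.0005  0.0034]
```

View pics/w1.png

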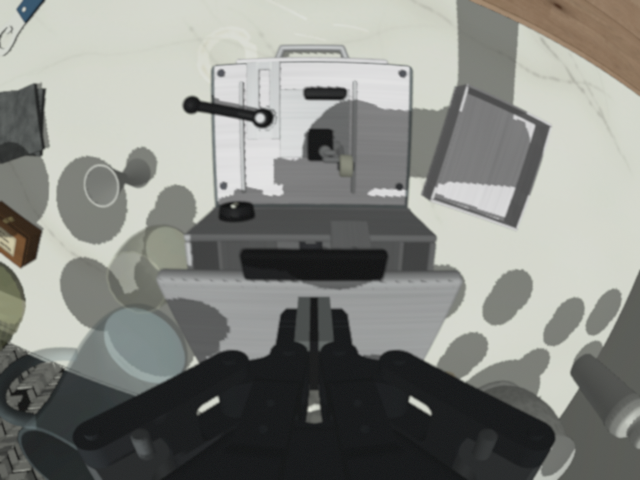

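Wrist view is aligned: lip centre at (313,264), tab (325,93), stud (263,118), ball (191,104), roller (346,165), screws at (221,73), (402,73), (221,186), (399,186). Checking against the frame estimate by rays.

```bash
cat >> h.py <<'E'
def wpt(s,u,v,z):
    "wrist pixel -> crusher point on the height z"
    m=camera_model("wrist"); K=m["K"]; H=m["hand_eye"]; q=R.from_quat(s["ee_rot"])
    e=np.array([(u-K[0,2])/K[0,0],(v-K[1,2])/K[1,1]]); t=np.linalg.norm(e)
    r=np.r_[e/t*np.sin(t),np.cos(t)]
    c=q.apply(H[:3,3])+s["position"]; w=q.apply(H[:3,:3]@r)
    return cr(c+w*(z-c[2])/w[2]).round(1)
E
python3 - <<'E'
from h import *
s=read_state()
for n,u,v,z in[("lip",313,264,219),("tab",325,93,93),("stud",263,118,86),("ball",191,104,95),("roller",346,165,100),("fl",402,73,56),("fr",221,73,56),("bl",399,186,56),("br",221,186,56)]: print(n,wpt(s,u,v,z))
E
```

```text
lip [  6.7   2.8 219. ]
tab [-98.8  12.1  93. ]
stud [-77.5 -42.   86. ]
ball [ -92.9 -105.3   95. ]
roller [-36.8  30.4 100. ]
fl [-124.9   87.4   56. ]
fr [-124.5  -87.3   56. ]
bl [-12.3  87.9  56. ]
br [-11.6 -90.1  56. ]
```

```bash
python3 -m handwheel '[[0.002,-0.002,0.040,0,0,0,-1],[0.002,-0.002,0.048,0,0,0,-1],[0.003,-0.002,0.056,0,0,0,-1],[0.005,-0.002,0.063,0,0,0,-1],[0.008,-0.002,0.070,0,0,0,-1],[0.011,-0.002,0.077,0,0,0,-1],[0.013,-0.002,0.084,0,0,0,-1],[0.015,-0.002,0.091,0,0,0,-1],[0.017,-0.002,0.098,0,0,0,-1],[0.018,-0.002,0.104,0,0,0,-1]]'; python3 -c "
from h import *
go([-11,0,160])"
```

```text
clock: 2.65
position: [521.3, -55.5, 170.8]
ee_rot: [-0.117, 0.993, -0.001, 0.0]
contact_force: [0.5, 0.3, 1.4]
gripper_width: 0.1
grasp_force: 0.7
TCP crusher [-11.5  -2.8 170.8] row [-0.0005  0.0028  0.0108] [-0.0018  0.0001  0.0002]
```

```bash
python3 -m handwheel '[[0,0.002,0.003,0,0,0,-1],[0,0.002,0.006,0,0,0,-1],[0,0.002,0.008,0,0,0,-1],[0,0.002,0.010,0,0,0,-1],[0,0.002,0.0115,0,0,0,-1],[0,0.002,0.0115,0,0,0,-1]]'; python3 -c "
from h import *
go([-11,0,160]);print(read_state()['contact_force'])"
```

```text
clock: 3.4
position: [520.8, -53.7, 160.6]
ee_rot: [-0.117, 0.993, -0.001, 0.0]
contact_force: [-2.5, 0.0, 6.2]
gripper_width: -0.1
grasp_force: 2.8
TCP crusher [-11.5  -0.9 160.6] row [-0.0005  0.0009  0.0006] [-0.0021  0.0001  0.0004]
[-2.49576656  0.04418809  6.24203604]
```

```bash
python3 -m handwheel '[[0,0,0.001,0,0,0,-1],[0,0,0.002,0,0,0,-1],[0,0,0.003,0,0,0,-1],[0,0,0.003,0,0,0,-1]]'; python3 -c "
from h import *
go([-11,0,160])"
```

```text
clock: 3.9
position: [520.8, -53.7, 160.4]
ee_rot: [-0.118, 0.993, -0.001, 0.001]
contact_force: [-8.8, 3.3, 19.7]
gripper_width: -0.4
grasp_force: 9.9
TCP crusher [-11.5  -1.  160.4] row [-0.0005  0.001   0.0004] [-0.003   0.0011  0.0015]
```

```bash
python3 -m handwheel '[[0,0,-0.04,0,0,0,-1],[0.055,0.0065,-0.04,0,0,0,-1],[0.1095,0.013,-0.035,0,0,0,-1],[0.1095,0.013,-0.01,0,0,0,-1],[0.1095,0.013,0,0,0,0,-1],[0.1095,0.013,0,0,0,0,-1]]'
python3 - <<'E'
from h import *
go([-122,12,66])
s=read_state(); print(s["contact_force"])
p,d=get_image("wrist"); cv2.imwrite("pics/w2.png",p); np.save("pics/w2.npy",d)
p,d=get_image("scene"); cv2.imwrite("pics/s2.png",p); np.save("pics/s2.npy",d)
t,_=get_image("top")
c=np.hstack([cv2.resize(p[160:330,300:460],(400,425),interpolation=cv2.INTER_CUBIC)])
w=cv2.imread("pics/w2.png")[60:400,130:530]
cv2.imwrite("pics/m2.png",np.hstack([c,cv2.resize(w,(400,425))]))
E
```

```text
clock: 4.65
position: [411.8, -66.5, 156.3]
ee_rot: [-0.117, 0.993, -0.001, -0.0]
contact_force: [-0.2, -0.0, 0.8]
gripper_width: -0.1
grasp_force: 0.0
TCP crusher [-120.5   12.   156.3] row [0.0014 0.0002 0.0903] [-0.0021 -0.0011  0.0003]
[-0.15753825 -0.03719239  0.75181524]
```

View pics/m2.png

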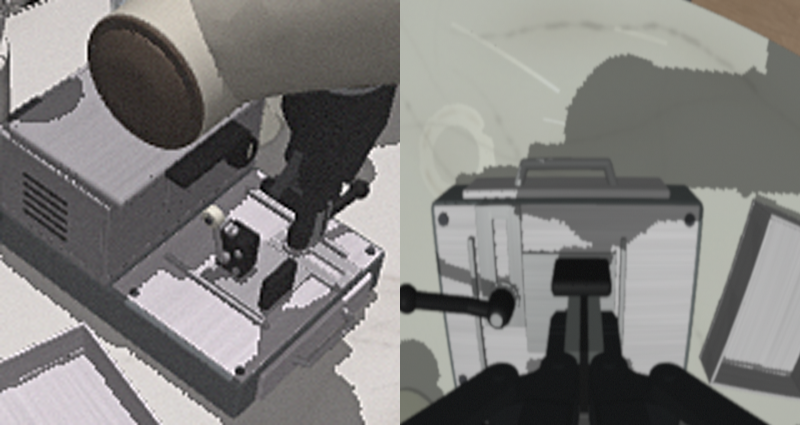

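The lid lies flush in the scene view (left half); the tab at crop (278,283) is clear of the fingers, and in the wrist view (right half) the tab is at (582,275), with the finger line centred on it. Descending in front of it.

```bash
python3 -m handwheel '[[0.0035,0,0.04,0,0,0,-1],[0.0035,0,0.065,0,0,0,-1],[0.0035,0,0.082,0,0,0,-1],[0.0035,0,0.089,0,0,0,-1],[0.0035,0,0.089,0,0,0,-1]]'; python3 -c "
from h import *
go([-122,12,66]);print(read_state()['contact_force'])"
```

```text
clock: 5.42
position: [408.5, -67.5, 67.8]
ee_rot: [-0.117, 0.993, -0.001, 0.0]
contact_force: [0.6, -0.0, 0.6]
gripper_width: -0.1
grasp_force: 0.0
TCP crusher [-123.9   11.8   67.8] row [-0.0019  0.0002  0.0018] [-0.0021  0.0001  0.0004]
[ 0.58516547 -0.04644306  0.63019659]
```

```bash
python3 -m handwheel '[[-0.005,0,0,0,0,0,-1],[-0.009,0,0,0,0,0,-1],[-0.012,0,0,0,0,0,-1],[-0.015,0,0,0,0,0,-1],[-0.018,0,0,0,0,0,-1],[-0.021,0,0,0,0,0,-1],[-0.024,0,0,0,0,0,-1],[-0.026,0,0,0,0,0,-1]]'
cat > f.py <<'E'
from h import *
s=read_state(); print("x",cr(s["position"]).round(2),"F",C.inv().apply(s["contact_force"]).round(2))
E
python3 f.py
```

```text
clock: 6.42
position: [429.9, -62.3, 67.4]
ee_rot: [-0.117, 0.993, -0.001, -0.004]
contact_force: [-6.2, -2.1, 4.2]
gripper_width: 0.3
grasp_force: 3.6
x [-101.95   11.82   67.44] F [-6.5  -0.57  4.18]
```

```bash
for i in 1; do python3 -m handwheel '[[-0.002,0,0,0,0,0,-1],[-0.004,0,0,0,0,0,-1],[-0.006,0,0,0,0,0,-1],[-0.006,0,0,0,0,0,-1]]' >/dev/null; python3 f.py; done; python3 -m handwheel '[[-0.001,0,0,0,0,0,-1],[-0.002,0,0,0,0,0,-1],[-0.002,0,0,0,0,0,-1]]' >/dev/null; python3 f.py;  python3 -m handwheel '[[-0.001,0,0,0,0,0,-1],[-0.002,0,0,0,0,0,-1],[-0.002,0,0,0,0,0,-1]]' >/dev/null; python3 f.py
python3 - <<'E'
from h import *
s=read_state()
p,d=get_image("wrist"); cv2.imwrite("pics/w3.png",p)
q,d=get_image("scene"); np.save("pics/s3.npy",d); cv2.imwrite("pics/s3.png",q)
c=cv2.resize(q[170:300,330:460],(400,400),interpolation=cv2.INTER_CUBIC)
cv2.imwrite("pics/m3.png",np.hstack([c,cv2.resize(p[60:400,130:530],(400,400))]))
E
```

```text
x [-95.58  11.81  67.45] F [-5.63  0.76  3.25]
x [-93.83  11.82  67.45] F [-6.74  0.5   3.11]
x [-91.82  11.82  67.45] F [-7.07  0.14  3.37]
```

View pics/m3.png

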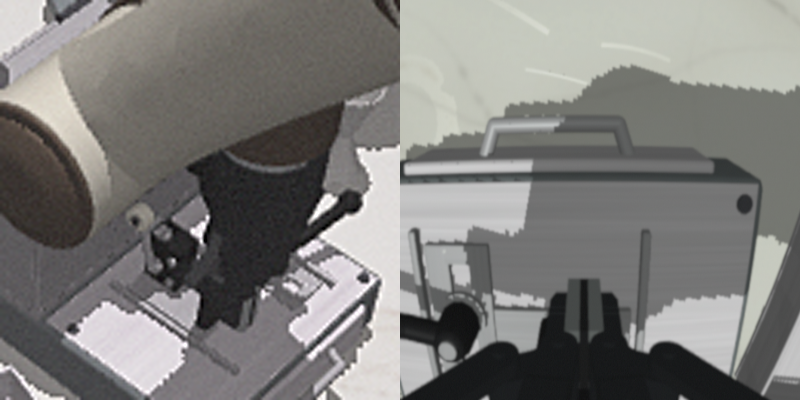

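Roller at scene px (375,240), still clear; fingers on the tab. Drag is about 7 N. Continuing in 1 mm steps, watching for the lever's force.

```bash
cat >> f.py <<'E'
p,_=get_image("scene"); b=p[225:255,360:395].astype(int)
hsv=cv2.cvtColor(p,cv2.COLOR_BGR2HSV)[225:255,360:395]
k=(b[...,2]-b[...,0]>18)&(b[...,2]>120); v,u=np.nonzero(k); print("   roller px",len(u),(u.mean()+360).round(1) if len(u) else 0,(v.mean()+225).round(1) if len(u) else 0)
E
S='[[-0.0005,0,0,0,0,0,-1],[-0.001,0,0,0,0,0,-1]]'
python3 f.py
python3 -m handwheel '[[-0.0005,0,0,0,0,0,-1],[-0.001,0,0,0,0,0,-1]]' >/dev/null; python3 f.py
python3 -m handwheel '[[-0.0005,0,0,0,0,0,-1],[-0.001,0,0,0,0,0,-1]]' >/dev/null; python3 f.py
python3 -m handwheel '[[-0.0005,0,0,0,0,0,-1],[-0.001,0,0,0,0,0,-1]]' >/dev/null; python3 f.py
python3 -m handwheel '[[-0.0005,0,0,0,0,0,-1],[-0.001,0,0,0,0,0,-1]]' >/dev/null; python3 f.py
```

```text
x [-91.83  11.8   67.45] F [-6.63  1.    4.45]
   roller px 1 361.0 225.0
x [-91.05  11.8   67.46] F [-7.32 -0.89  4.12]
   roller px 0 0 0
x [-90.07  11.79  67.45] F [-6.23 -0.69  4.26]
   roller px 0 0 0
x [-89.07  11.82  67.44] F [-7.17 -0.02  4.85]
   roller px 0 0 0
x [-88.54  11.8   67.43] F [-9.21  0.16  6.63]
   roller px 1 361.0 225.0
```

```bash
sed -i '/^p,_/,$d' f.py
python3 -m handwheel '[[-0.0005,0,0,0,0,0,-1],[-0.001,0,0,0,0,0,-1]]' >/dev/null; python3 f.py
python3 -m handwheel '[[-0.0005,0,0,0,0,0,-1],[-0.001,0,0,0,0,0,-1]]' >/dev/null; python3 f.py
python3 -m handwheel '[[-0.0005,0,0,0,0,0,-1],[-0.001,0,0,0,0,0,-1]]' >/dev/null; python3 f.py
python3 -m handwheel '[[-0.0005,0,0,0,0,0,-1],[-0.001,0,0,0,0,0,-1]]' >/dev/null; python3 f.py
python3 -m handwheel '[[-0.0005,0,0,0,0,0,-1],[-0.001,0,0,0,0,0,-1]]' >/dev/null; python3 f.py
```

```text
x [-88.46  11.8   67.32] F [-10.75   0.02   7.06]
x [-87.89  11.78  67.27] F [-10.39   0.44   7.32]
x [-86.94  11.79  67.27] F [-9.62  1.19  7.3 ]
x [-85.95  11.8   67.28] F [-10.15   0.31   8.56]
x [-85.18  11.79  67.26] F [-10.71   1.35   8.28]
```

```bash
python3 -m handwheel '[[-0.0005,0,0,0,0,0,-1],[-0.001,0,0,0,0,0,-1]]' >/dev/null; python3 f.py
python3 -m handwheel '[[-0.0005,0,0,0,0,0,-1],[-0.001,0,0,0,0,0,-1]]' >/dev/null; python3 f.py
python3 -m handwheel '[[-0.0005,0,0,0,0,0,-1],[-0.001,0,0,0,0,0,-1]]' >/dev/null; python3 f.py
python3 - <<'E'
from h import *
q,d=get_image("scene"); cv2.imwrite("pics/s4.png",q)
a=cv2.imread("pics/s3.png")
cv2.imwrite("pics/m4.png",np.hstack([cv2.resize(x[210:280,350:420],(400,400),interpolation=cv2.INTER_CUBIC) for x in(a,q)]))
E
```

```text
x [-84.74  11.79  67.15] F [-11.34   0.91   9.46]
x [-84.47  11.8   67.04] F [-13.43   0.39   9.29]
x [-83.99  11.78  66.93] F [-13.23   1.25  10.42]
```

View pics/m4.png

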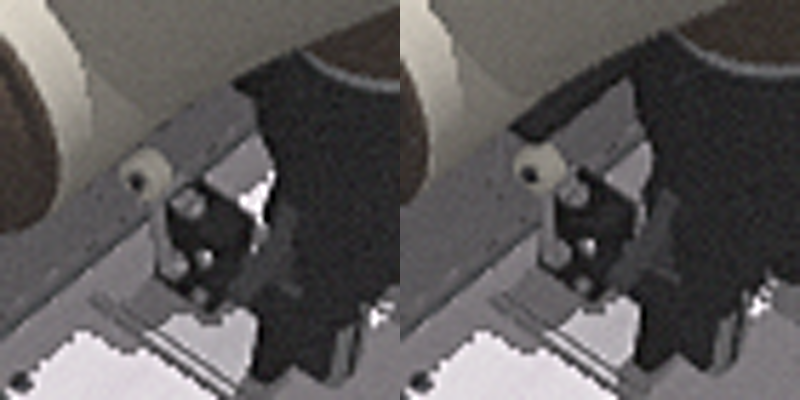

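The roller (crop (540,167)) has moved only about half as far as the mount's pivot since the last view, so it is touching the striker; the force is at its peak. Going on to the click.

```bash
python3 -m handwheel '[[-0.0005,0,0,0,0,0,-1],[-0.001,0,0,0,0,0,-1]]' >/dev/null; python3 f.py
python3 -m handwheel '[[-0.0005,0,0,0,0,0,-1],[-0.001,0,0,0,0,0,-1]]' >/dev/null; python3 f.py
python3 -m handwheel '[[-0.0005,0,0,0,0,0,-1],[-0.001,0,0,0,0,0,-1]]' >/dev/null; python3 f.py
```

```text
x [-82.91  11.75  66.93] F [-14.11   0.03   9.56]
x [-81.26  11.77  66.9 ] F [-10.69   0.4    6.32]
x [-79.44  11.78  66.9 ] F [-8.92 -0.07  3.24]
```

Force has dropped (14 → 9 N) about 9 mm after touch: clicked, not overtravelled. Backing off, then looking from above.

```bash
python3 -m handwheel '[[0.005,0,0,0,0,0,-1],[0.012,0,0,0,0,0,-1],[0.025,0,0,0,0,0,-1],[0.035,0,-0.03,0,0,0,-1],[0.045,0,-0.09,0,0,0,-1],[0.045,-0.04,-0.12,0,0,0,-1],[0.045,-0.04,-0.12,0,0,0,-1]]'
python3 - <<'E'
from h import *
s=read_state(); print("now",cr(s["position"]).round(1))
p,d=get_image("wrist"); cv2.imwrite("pics/w5.png",p)
q,d=get_image("scene"); cv2.imwrite("pics/s5.png",q)
t,d=get_image("top"); cv2.imwrite("pics/t5.png",t)
a=cv2.imread("pics/scene0.png")
cv2.imwrite("pics/m5.png",np.hstack([cv2.resize(x,(400,400),interpolation=cv2.INTER_CUBIC) for x in(q[215:285,355:425],t[240:350,310:440])]))
E
cat >> h.py <<'E'
def arc(th,off,r=40,z=76):
    u=np.array([-np.sin(th),-np.cos(th)]); n=np.array([-np.cos(th),np.sin(th)])
    return np.r_[np.array([-78,-45])+r*u-off*n,z]
E
python3 -c "
from h import *
go(arc(.24,26,z=150),T0*R.from_euler('z',.24))"
```

```text
clock: 12.7
position: [424.8, -105.9, 190.7]
ee_rot: [-0.116, 0.993, -0.001, 0.004]
contact_force: [-1.0, 0.3, 0.2]
gripper_width: 0.0
grasp_force: 0.0
now [-117.   -29.4  190.7]
TCP crusher [-119.5  -27.5  187. ] row [-0.0573 -0.0625  0.037 ] [-0.0013 -0.0012  0.2396]
```

View pics/m5.png

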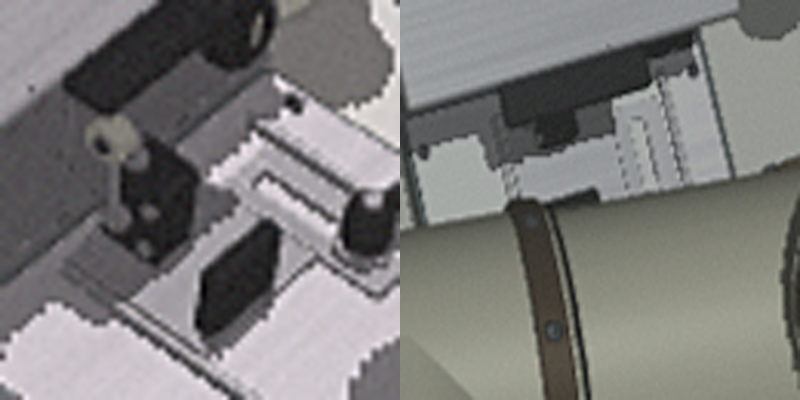

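Scene view (left): roller at crop (112,138) has been pushed back about 3.7 px ≈ 9 mm relative to the case, matching ~0.2 rad; the lid is shut. Now the clamp: approach behind the lever.

```bash
python3 -m handwheel '[[-0.03,-0.035,0,0,0,0.1,-1],[-0.057,-0.0625,0.01,0,0,0.24,-1],[-0.057,-0.0625,0.037,0,0,0.24,-1],[-0.057,-0.0625,0.06,0,0,0.24,-1],[-0.057,-0.0625,0.06,0,0,0.24,-1]]'
python3 - <<'E'
from h import *
s=read_state(); go(arc(.24,26,z=76),T0*R.from_euler('z',.24))
p,d=get_image("wrist"); cv2.imwrite("pics/w6.png",p)
for n,u,v in[("x",0,0)]: pass
E
```

```text
clock: 13.48
position: [491.0, -151.7, 125.0]
ee_rot: [0.002, 1.0, -0.001, -0.003]
contact_force: [0.3, -0.1, -0.4]
gripper_width: 0.1
grasp_force: 0.0
TCP crusher [-63.4 -89.3 125. ] row [-0.0016 -0.0003  0.049 ] [-0.0016 -0.0068  0.0008]
```

View pics/w6.png

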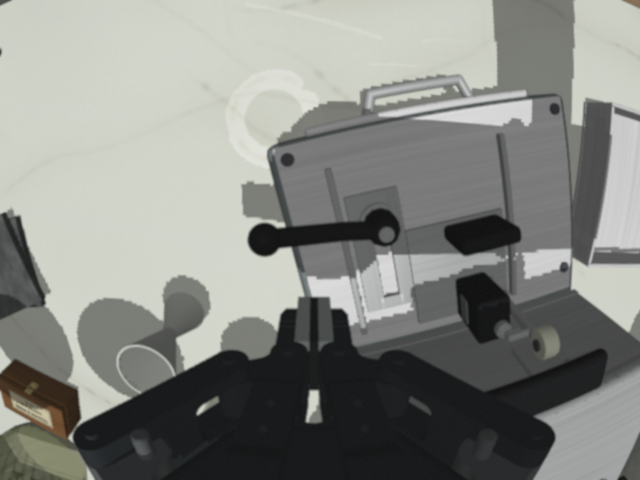

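Lever lies across the view from ball (264,239) to stud (382,226), with the fingertips (313,300) behind its middle. Descend, then work out the arc.

```bash
python3 -m handwheel '[[0,0,0.02,0,0,0,-1],[0,0,0.04,0,0,0,-1],[0,0,0.049,0,0,0,-1],[0,0,0.049,0,0,0,-1]]'
python3 - <<'E'
from h import *
s=read_state(); q=R.from_quat(s["ee_rot"]); print(cr(s["position"]))
for th,off in[(.24,18),(.3,16),(.42,16),(.54,16),(.66,16),(.78,16),(.9,16),(1.02,16),(1.14,16),(1.26,16),(1.35,16),(1.45,16),(1.48,13)]:
    print(th,(q.inv().apply(wd(arc(th,off))-s["position"])/1000).round(4),round(th-.24,2))
E
```

```text
clock: 14.02
position: [493.4, -152.4, 79.2]
ee_rot: [0.002, 1.0, -0.001, 0.0]
contact_force: [-0.6, 0.3, 0.1]
gripper_width: 0.1
grasp_force: 0.0
[-61.17728696 -90.50641422  79.17684219]
0.24 [0.0092 0.0002 0.0032] 0.0
0.3 [ 0.0136 -0.0007  0.0032] 0.06
0.42 [ 0.0186 -0.002   0.0032] 0.18
0.54 [ 0.0237 -0.0027  0.0032] 0.3
0.66 [ 0.0289 -0.0028  0.0032] 0.42
0.78 [ 0.034  -0.0023  0.0032] 0.54
0.9 [ 0.039  -0.0012  0.0032] 0.66
1.02 [0.0439 0.0006 0.0032] 0.78
1.14 [0.0485 0.0028 0.0031] 0.9
1.26 [0.0529 0.0057 0.0031] 1.02
1.35 [0.0559 0.0081 0.0031] 1.11
1.45 [0.0589 0.0112 0.0031] 1.21
1.48 [0.0608 0.015  0.0031] 1.24
```

```bash
python3 -m handwheel '[[0.009,0,0.003,0,0,0,-1],[0.0135,-0.0005,0.003,0,0,0.06,-1],[0.0185,-0.002,0.003,0,0,0.18,-1],[0.0235,-0.0025,0.003,0,0,0.3,-1],[0.029,-0.003,0.003,0,0,0.42,-1],[0.034,-0.0025,0.003,0,0,0.54,-1],[0.039,-0.001,0.003,0,0,0.66,-1],[0.044,0.0005,0.003,0,0,0.78,-1],[0.0485,0.003,0.003,0,0,0.9,-1],[0.053,0.0055,0.003,0,0,1.02,-1]]'
python3 - <<'E'
from h import *
s=read_state(); q=R.from_quat(s["ee_rot"]); print(cr(s["position"]),arc(1.26,16))
for th,off in[(1.26,16),(1.35,16),(1.45,16),(1.45,14),(1.45,12)]:
    print(th,(q.inv().apply(wd(arc(th,off))-s["position"])/1000).round(4),(q.inv()*C*T0*R.from_euler('z',th)).as_rotvec().round(3))
E
```

```text
clock: 15.28
position: [441.4, -147.1, 77.0]
ee_rot: [0.492, 0.871, 0.0, 0.003]
contact_force: [3.0, -1.2, -0.8]
gripper_width: 0.1
grasp_force: 1.4
[-110.51537087  -73.2357977    76.99884394] [-111.19054313  -72.4661218    76.        ]
1.26 [ 0.0009 -0.0004  0.001 ] [ 0.003  0.005 -0.003]
1.35 [ 0.0046 -0.0017  0.001 ] [0.003 0.005 0.087]
1.45 [ 0.0088 -0.0027  0.0009] [0.004 0.004 0.187]
1.45 [ 0.0107 -0.0024  0.0009] [0.004 0.004 0.187]
1.45 [ 0.0127 -0.002   0.0009] [0.004 0.004 0.187]
```

```bash
python3 -m handwheel '[[0.003,-0.001,0,0,0,0.05,-1],[0.006,-0.002,0,0,0,0.11,-1],[0.009,-0.0025,0,0,0,0.187,-1],[0.0105,-0.0025,0,0,0,0.187,-1],[0.0125,-0.002,0,0,0,0.187,-1],[0.0125,-0.002,0,0,0,0.187,-1]]'; python3 f.py
```

```text
clock: 16.02
position: [435.7, -141.4, 77.4]
ee_rot: [0.568, 0.823, -0.001, 0.006]
contact_force: [10.4, -28.6, -10.5]
gripper_width: 0.1
grasp_force: 15.1
x [-114.68  -66.4    77.44] F [  3.49 -30.28 -10.49]
```

The stop is reached (30 N, no further motion). Back away and look.

```bash
python3 -m handwheel '[[-0.006,0,0,0,0,0,-1],[-0.016,0,0,0,0,0,-1],[-0.03,0,0,0,0,0,-1],[-0.03,0,-0.05,0,0,0,-1],[-0.03,0.0,-0.10,0,0,0,-1],[-0.08,0,-0.14,0,0,0,-1],[-0.14,0,-0.14,0,0,0,-1],[-0.2,0,-0.14,0,0,0,-1],[-0.2,0,-0.14,0,0,0,-1]]'
python3 - <<'E'
from h import *
q,d=get_image("scene"); t,dt=get_image("top"); cv2.imwrite("pics/s7.png",q);cv2.imwrite("pics/t7.png",t)
cv2.imwrite("pics/m7.png",np.hstack([cv2.resize(x,(400,400),interpolation=cv2.INTER_CUBIC) for x in(q[190:300,350:460],t[230:350,310:440])]))
a=cv2.imread("pics/s5.png"); b=a[215:285,355:425]; print("mount shift vs after setting",cv2.phaseCorrelate(cv2.cvtColor(b[30:65,0:50],6).astype(float),cv2.cvtColor(q[215:285,355:425][30:65,0:50],6).astype(float)))
E
```

```text
clock: 17.15
position: [502.8, -327.7, 214.9]
ee_rot: [0.571, 0.821, -0.001, 0.0]
contact_force: [-0.8, 0.3, 0.5]
gripper_width: -0.3
grasp_force: 0.0
mount shift vs after setting ((0.13354229130579043, 0.04936111318443537), 0.9396110447047507)
```

View pics/m7.png

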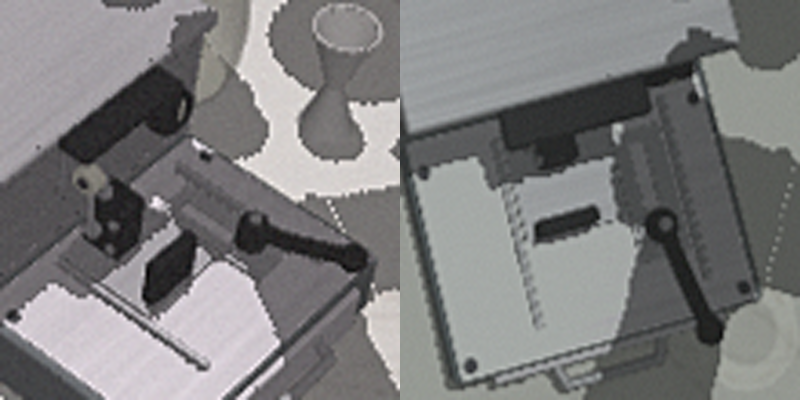

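Lever now points to the front (ball at top-crop (710,330), stud (663,225)), roller still pressed back, lid shut, jigger undisturbed. A last check of the angle and the lever, then hand in.

Run:
```python
from h import *
b=cr(pt("top",410.7,329,97)); s=cr(pt("top",395.5,297.5,88)); v=(b-s)[:2]
print(b,s,"clamp",np.arctan2(-v[0],-v[1]),np.linalg.norm(v))
t=cr(pt("top",310+(567-400)*.325,230+222*.3,93)); print("tab",t,"travel",t[0]+104)
print(read_state()["clock"])
```

```text
[-140.39929455  -53.71592354   97.        ] [-79.07614673 -44.4659943   88.        ] clamp 1.4210858317417094 62.01684972049747
tab [-63.16721464  11.77689502  93.        ] travel 40.83278536222681
17.25
```

```bash
python3 -c "
from bench import job_done
print(job_done())"
```

```text
the job is handed in; nothing more can be done
None
```

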